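# Feed a mould through the one-way drying gate

## Robot

A 6-joint arm with a two-finger parallel gripper is mounted at the origin on the work surface. World frame = base frame: x ahead of the robot, y to its left, z up, the work surface at z = 0. Lengths are in m, angles in rad, forces in N, time in s.
With the tool pointing down it reaches from about 0.35 to 0.775 m from the base axis. Payload 7.3 kg.
Tool frame: the origin (TCP) lies at the very end of the fingers, on their centre line; the grasp point (between the pads) lies 19 mm behind it (robot.tcp_to_grasp is the distance from the TCP to the grasp point, in m); z points along the fingers, y is the direction in which the jaws open and shut (so a half turn about z gives the same grasp; the last joint's range is limited). The gripper opens to 92 mm and grips with 3 to 60 N. Pads are 19 mm wide; open, the fingers measure 130 mm over their backs; the gripper's body (75 mm by 190 mm) begins 47 mm behind the grasp point.
Start: joints at [-1.266, 0.342, 1.524, -0, 1.275, -0.146], TCP at [0.229, -0.473, 0.227] pointing down, gripper open.
Joint ranges: [-2.53, 2.53], [-0.77, 2.02], [0.04, 2.7], [-1, 4.14], [0.28, 2.66], [-3.11, 3.11]. Speed limits (rad/s): [2.57, 2.57, 3.14, 3.14, 3.14, 3.14].

## Interface

Orientations are given as [roll, pitch, yaw] about the fixed x, y, z axes, in that order (R = Rz(yaw) Ry(pitch) Rx(roll)).
In Python, from cell import robot gives the robot as it stands.
- The arm moves only by the tool arm_command, never from a script. Its argument "motion" is a list that holds one entry, the list of rows, each a list of 7 numbers: the turn, a rotation vector about the tool's x, y, z in units of 90 degrees (1.0 is 90 degrees), then the shift along the tool's x, y, z in units of 30 cm (1.0 is 30 cm), then the opening, from -1 (shut) to 1 (fully open). In form: [[[wx, wy, wz, tx, ty, tz, grip], ...]]. A call has 1 to 8 rows; each row is the pose to reach, as a shift and turn from the pose commanded when the call began, along the tool's axes at that moment; what a row does not reach only later rows make up. A row lasts 1/10 s, in which the tool goes at most 50 mm and 8.59 degrees, less where a joint would pass 70% of its speed; a pose out of reach is approached as far as the arm can. A call with a number of a shift or a turn outside -1 to 1 is refused whole. A call with a gripper value outside its range is refused whole. The fingers move at their own pace and stop on an object; "grip_force" is the grip in N (left out, the last holds). Time passes only in rows, so rows that repeat a pose let the fingers close. It gives the time, the measured TCP pose, the force and the opening at its end, in the units of the state.
- robot.observe(): the state, without advancing time (a new reading comes with each control period).
- robot.read_camera(name): name is "scene" or "side" or "wrist"; returns a dict with "image" (480x640x3 uint8, red, green, blue), "z_map" (480x640 float32, m along the optical axis (not along the pixel's ray), 0 where there is no reading), "fov_y" (degrees; the focal length in pixels is half the picture's height over the tangent of half this angle, whatever the lens; pixels are square), "cx", "cy" (the principal point, pixels), "cam_to_world" (4x4, takes a point from camera to world coordinates). Camera axes: x right, y down, z forward; pixel columns grow to the right and rows downward; lengths in m; the calibration is good to about 2 mm. A picture is of the moment at which its call begins.
- robot.hand_in(): hands the job in, once; it reports no verdict.
The state is a dict: "time": time; "qpos": joint angles; "qvel": joint speeds; "joint_efforts": joint torques, N m; "tool_pos": TCP position; "tool_rot": TCP orientation; "contact_force": force on the tool from outside, world axes, zero at the start; "torque": the same for the moment, N m; "opening": finger opening in m.
Only numpy, scipy, OpenCV 4.12 (cv2) and the standard library are available. Lean on these libraries where they do the work, as an engineer would, in place of code of your own. Each camera call takes 0.05 s, during which the arm holds its last target.

## Task

Stand the plaster mould with the orange straps flat and lengthwise in the infeed lane in front of the green sprung gate and let go of it, then push it along the lane floor through the gate, far enough that the gate springs fully shut behind it. Leave it flat in the drying bay with the gate shut, and do not disturb the blue-strapped mould, the red bottle, the jar or the clear cup or tip the orange-strapped mould over.

Things in the scene. Friction and masses are not known exactly. Their poses are not given: they have to be found in the camera images.
- mould_mid (a point): The mould to feed: white plaster block 110 mm long (x), 80 wide (y), 45 high, an orange strap round it near each end; on top in the middle a white rectangular neck 60 long (x), 34 wide (y), 35 high (80 overall), to grip across its 34 mm. 0.4 to 0.8 kg, both ends alike. The point is at its centre, 40 mm above its underside; z up.
- lane: Fixed wooden feed lane, open on top. Origin on the table under the middle of the gate; x along the lane in the feed direction, y to the left of it, z up. Level floor, top at z = 6 mm, from x = -165 to 275 mm; side walls reach z = 36 mm. The gate is at x = 0; its steel hinge post stands at x = 0, y = 58 mm, 81 mm high.
- infeed (a point): Point on the floor of the infeed lane, 82 mm before the gate (lane x = -82 mm), midway between the walls. The infeed lane runs from lane x = -165 mm, where its end is open, to 0, clear between walls from y = -49 to +49 mm.
- bay (a point): Point on the floor of the drying bay, 165 mm past the gate (lane x = 165, y = 0). The bay runs from the gate to an end wall at lane x = 266 mm, clear between walls from y = -49 to +70 mm.
- flap (a joint): Angle of the green gate flap, rad: 0 shut (straight across the lane), grows as it swings into the bay, at most 1.55; it cannot open towards the infeed. Upright panel, 5 mm thick, z = 10 to 54 mm, hinged about the post. Its spring closes it with 0.07 N m when shut, 0.22 when wide open; it rests on what is in its way and shuts when that is gone.
- flap_edge (a point): Middle of the free upright edge of the gate flap, 102 mm from the hinge axis, 32 mm above the table. The edge sweeps that radius into the bay, so a mould clears it once the mould's rear end is more than 105 mm past the gate.
- other_mid (a point): The other mould, same shape and size as the first but with blue straps; not to be moved. Point at its centre, 40 mm above its underside.
- squeeze: Red squeeze bottle with a white nozzle, 60 mm across, 190 mm tall; bystander. Origin at the centre of its underside.
- jar: Brown jar with a white lid, 68 mm across, 75 mm tall; bystander. Origin at the centre of its underside.
- cup: Clear plastic cup, 76 mm across, 85 mm tall; bystander. Origin at the centre of its underside.
Not all that is in view belongs to the job. What is shaped like the part that bears mould_mid but pink, purple or turquoise is not meant.

How it is judged:
On the way, in this order (a step that is already met when the one before it is completed fails the run):
1. the orange-strapped mould stands flat in the infeed lane, lengthwise, before the gate, let go (y of mould_mid in the frame of lane between -0.03 and 0.04 m and z of mould_mid in the frame of lane below 0.054 m and angle between mould_mid's own z axis and vertical below 0.12 rad and angle between the x axis of mould_mid and the x axis of lane, either way round below 0.3 rad and x of mould_mid in the frame of lane between -0.15 and -0.035 m and contact force between the fingers and mould below 0.2 N and linear speed of mould below 0.02 m/s), for 0.2 s.
2. the mould, flat on the lane floor, has pushed the gate open and is half-way through it (y of mould_mid in the frame of lane between -0.03 and 0.04 m and z of mould_mid in the frame of lane below 0.054 m and angle between mould_mid's own z axis and vertical below 0.12 rad and x of mould_mid in the frame of lane between -0.01 and 0.09 m and value of joint flap above 0.7 rad and contact force between mould and flap above 0.05 N), for 0.02 s.
At the end, for the whole second after the job is handed in: The orange-strapped mould lies flat (within 0.12 rad) on the floor of the drying bay, its centre more than 140 mm past the gate, at rest and released, and the gate flap is shut (under 0.06 rad) (y of mould_mid in the frame of lane between -0.03 and 0.04 m and z of mould_mid in the frame of lane below 0.054 m and angle between mould_mid's own z axis and vertical below 0.12 rad and x of mould_mid in the frame of lane above 0.14 m and value of joint flap below 0.06 rad and contact force between the fingers and mould below 0.2 N and linear speed of mould below 0.02 m/s); the robot touches nothing.
It fails at once if the mould is tipped more than 0.5 rad (angle between mould_mid's own z axis and vertical above 0.5 rad).
It fails at once if the blue-strapped mould is shifted by more than 30 mm or tipped (distance of other_mid from where it was at the start of the episode above 0.03 m or angle between other_mid's own z axis and vertical above 0.5 rad).
It fails at once if the red bottle is shifted by more than 30 mm or tipped (distance of squeeze from where it was at the start of the episode above 0.03 m or angle between squeeze's own z axis and vertical above 0.5 rad).
It fails at once if the jar is shifted by more than 30 mm or tipped (distance of jar from where it was at the start of the episode above 0.03 m or angle between jar's own z axis and vertical above 0.5 rad).
It fails at once if the cup is shifted by more than 30 mm or tipped (distance of cup from where it was at the start of the episode above 0.03 m or angle between cup's own z axis and vertical above 0.5 rad).
It also fails if it takes over 51 s, if anything falls off the work surface, if the arm or the gripper's body presses on something with over 40 N, if the wrist force passes 120 N, or if a joint passes its speed limit or range.

## Working session

There is one attempt and no reset: what is moved stays moved. The work goes in short steps, Python scripts to look and compute and a tool call to move; the robot and the scene stay as the last step left them, time stands still between calls to the robot, and variables do not carry over. Pictures are saved under pics/ and viewed, and the job is handed in when it is done.

Besides the shell and the picture viewer there is one more tool, called after "Emit:" as name([rows], argument=value, ...), one row to a line, values as JSON. arm_command: Moves the arm, as the interface text tells. Its arguments: {"type":"object","properties":{"motion":{"type":"array"},"grip_force":{"type":"number"}},"required":["motion"]}

```bash
ls; mkdir -p pics
cat > h.py <<'E'
import numpy as np,cv2
from cell import robot
def cap(n,tag):
    c=robot.read_camera(n); np.savez(f'pics/{tag}.npz',**{k:np.asarray(v) for k,v in c.items()})
    cv2.imwrite(f'pics/{tag}.png',cv2.cvtColor(c['image'],cv2.COLOR_RGB2BGR)); return c
def px(c,u,v,z=None):
    f=240/np.tan(np.radians(float(c['fov_y']))/2)
    if z is None: z=c['z_map'][int(v),int(u)]
    p=np.array([(u-c['cx'])/f*z,(v-c['cy'])/f*z,z,1]); return (c['cam_to_world']@p)[:3]
def ray(c,u,v,h):
    f=240/np.tan(np.radians(float(c['fov_y']))/2)
    o=c['cam_to_world'][:3,3]; d=c['cam_to_world'][:3,:3]@np.array([(u-c['cx'])/f,(v-c['cy'])/f,1])
    return o+d*(h-o[2])/d[2]
E
python3 - <<'E'
from h import *
for n in ['scene','side','wrist']:
    c=cap(n,n+'0'); print(n,c['fov_y'],c['cx'],c['cy'],np.round(c['cam_to_world'],3).tolist())
print(robot.observe())
E
```

```text
pics
scene 56.714854289769946 312.2815681401866 239.80900427879666 [[-0.862, 0.39, -0.323, 0.917], [0.506, 0.654, -0.563, 0.539], [-0.008, -0.649, -0.761, 0.978], [0.0, 0.0, 0.0, 1.0]]
side 48.67225867714669 320.7958094364324 233.91110172119173 [[0.969, -0.18, 0.17, 0.289], [-0.247, -0.652, 0.717, -1.24], [-0.018, -0.736, -0.676, 1.103], [0.0, 0.0, 0.0, 1.0]]
wrist 63.616075411548664 313.2147405911974 238.4177589112325 [[0.435, -0.855, -0.281, 0.305], [-0.9, -0.414, -0.136, -0.437], [-0.0, 0.312, -0.95, 0.384], [0.0, 0.0, 0.0, 1.0]]
{'time': 0.15, 'qpos': array([-1.26599414e+00,  3.42562921e-01,  1.52475195e+00, -2.93400235e-05,
        1.27538433e+00, -1.46037300e-01]), 'qvel': array([-0.00206076, -0.00348725, -0.00367485,  0.00193788,  0.00107959,
        0.00150281]), 'joint_efforts': array([ 1.19161239e-03, -4.31467402e+01, -2.44352710e+01,  7.19335838e-02,
        5.37563232e-02, -8.11813516e-05]), 'tool_pos': array([ 0.22866283, -0.472275  ,  0.22622041]), 'tool_rot': array([-3.14049380e+00, -1.33262578e-04,  4.50847975e-01]), 'contact_force': array([ 0.726873  , -0.04784616, -0.31105716]), 'torque': array([-0.02075186,  0.04338235, -0.05164309]), 'opening': 0.09129155748703442}
```

View pics/scene0.png

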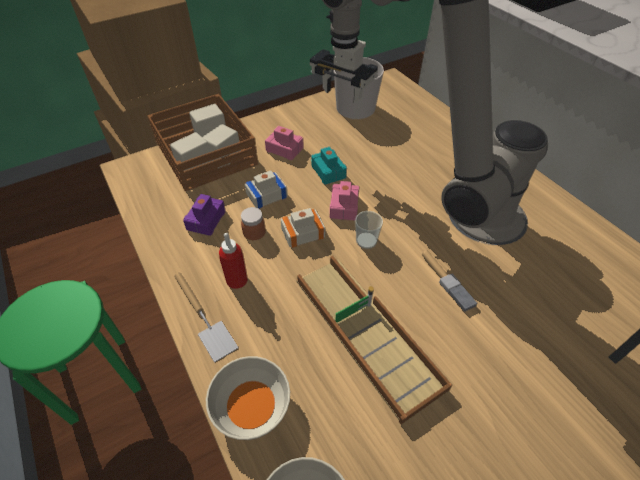

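View pics/side0.png

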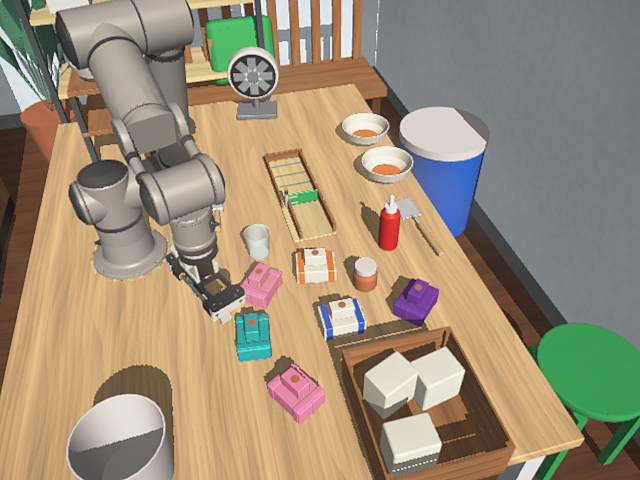

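View pics/wrist0.png

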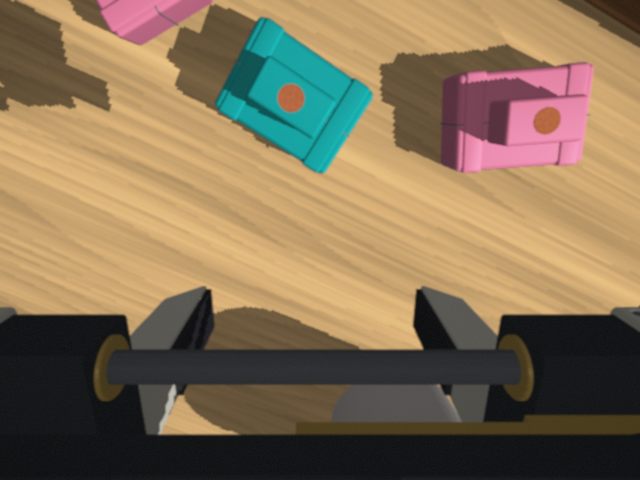

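Scene view: the orange mould is at about (302,228), the lane runs from (318,268) to (430,400), and the gate is at (353,308). In the side view the mould is at (315,265) and the gate at (300,198). The wrist view shows only turquoise and pink decoys. Next I'll enlarge the crops.

Run:
```python
import cv2
a=cv2.imread('pics/scene0.png')[180:420,260:460]; b=cv2.imread('pics/side0.png')[140:320,220:400]
cv2.imwrite('pics/sc.png',cv2.resize(a[:120],(800,480),interpolation=cv2.INTER_CUBIC))
cv2.imwrite('pics/sc2.png',cv2.resize(a[60:],None,fx=3.3,fy=3.3,interpolation=cv2.INTER_CUBIC))
cv2.imwrite('pics/si.png',cv2.resize(b,None,fx=3.3,fy=3.3,interpolation=cv2.INTER_CUBIC))
```

```text
(no output)
```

View pics/sc.png

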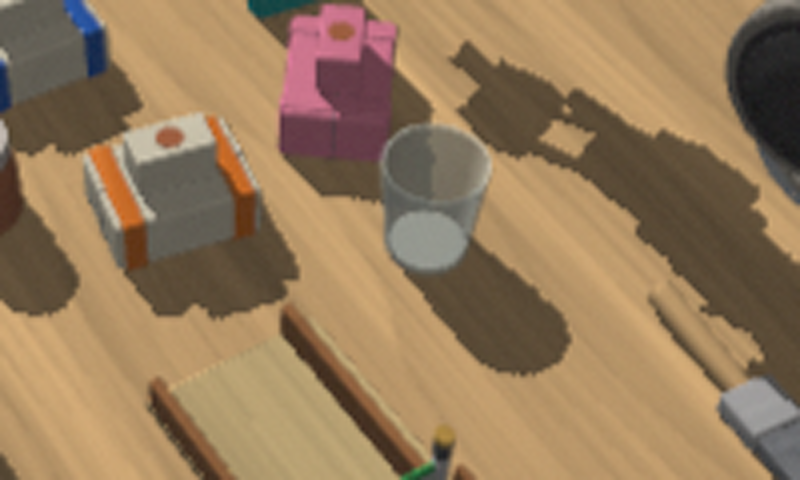

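View pics/sc2.png

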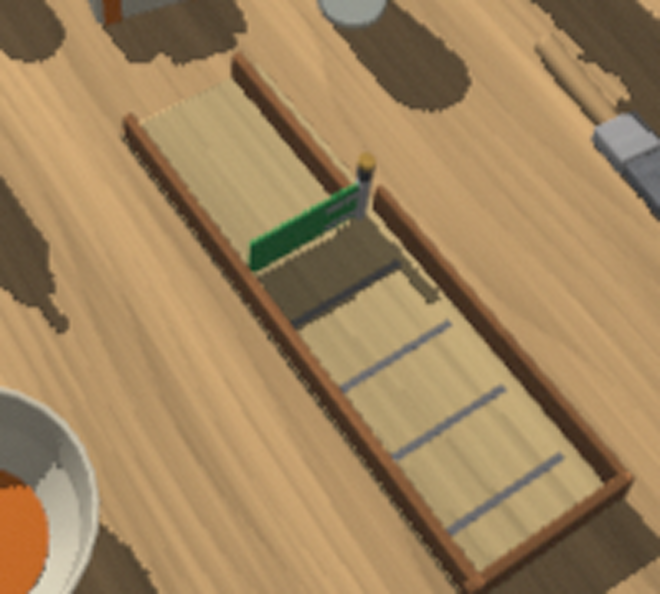

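View pics/si.png

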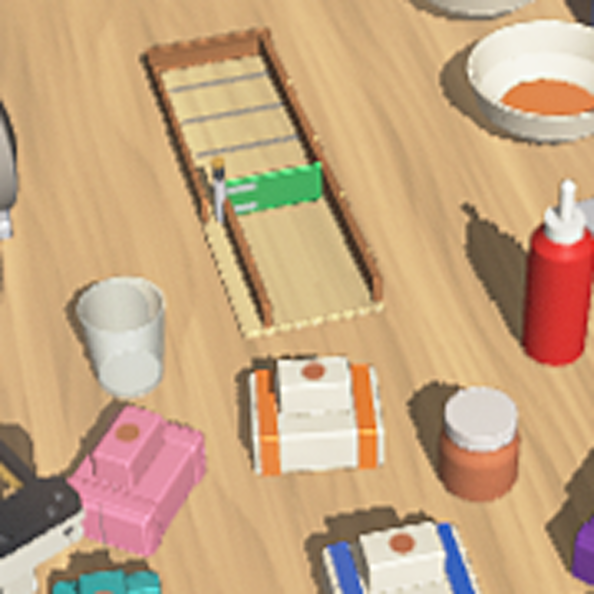

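The enlarged crops show the mould's neck-dot at scene (302.5,214.2) and side (315.2,252.4). I can also read the lane wall ends and the post top.

```bash
cat >> h.py <<'E'
def ld(t): return dict(np.load(f'pics/{t}.npz'))
def tri(c1,p1,c2,p2):
    A=[];b=[]
    for c,p in((c1,p1),(c2,p2)):
        o=c['cam_to_world'][:3,3]; q=ray(c,p[0],p[1],0)-o; d=q/np.linalg.norm(q); P=np.eye(3)-np.outer(d,d); A.append(P);b.append(P@o)
    return np.linalg.lstsq(np.vstack(A),np.hstack(b),rcond=None)[0]
E
python3 - <<'E'
from h import *
np.set_printoptions(precision=4,suppress=True)
s=ld('scene0'); d=ld('side0')
S=lambda u,v:(260+u/4,180+v/4); S2=lambda u,v:(260+u/3.3,240+v/3.3); D=lambda u,v:(220+u/3.3,140+v/3.3)
print('dot',tri(s,S(170,137),d,D(314,371)), px(s,*S(170,137)),px(d,*D(314,371)))
print('post',tri(s,S2(366,160),d,D(217,163)),px(s,*S2(366,161)))
for n,a,b in [('farL in end of -y wall',S2(130,119),D(380,297)),('in end +y wall',S2(238,58),D(268,318)),('bay end +y',S2(628,480),D(147,50)),('bay end -y',S2(475,583),D(267,34)),('flap tip top',S2(253,243),D(321,164))]:
    print(n,tri(s,a,d,b),ray(s,*a,.036),ray(d,*b,.036))
# strap pts / neck top corners
for n,a,b in [('neckcorner scene L back',S(121,140),None),('R back',S(207,115),None),('R front',S(217,148),None),('L front',S(133,163),None)]:
    print(n,ray(s,*a,.08))
for n,b in [('bl',D(278,361)),('br',D(347,359)),('fr',D(352,388)),('fl',D(280,391))]: print(n,ray(d,*b,.08))
for n,b in [('blue dot',D(402,543)),('cup side top',D(121,300)),('jarlid',D(481,415))]: print(n,px(d,*b))
print('cup',ray(s,*S(435,155),.085),ray(d,*D(121,300),.085))
print('bottle nozzle',ray(d,*D(567,188),.19))
E
```

```text
dot [ 0.5122 -0.2218  0.0781] [ 0.5119 -0.2192  0.0807] [ 0.5123 -0.2279  0.0835]
post [0.4913 0.0794 0.0764] [0.4926 0.0823 0.0803]
farL in end of -y wall [ 0.6057 -0.0814  0.0166] [ 0.6084 -0.0678  0.036 ] [ 0.6034 -0.1037  0.036 ]
in end +y wall [ 0.4993 -0.0865  0.0211] [ 0.5028 -0.076   0.036 ] [ 0.4991 -0.1041  0.036 ]
bay end +y [0.4677 0.3529 0.0311] [0.4697 0.354  0.036 ] [0.467  0.3455 0.036 ]
bay end -y [0.5981 0.3534 0.0286] [0.5975 0.3557 0.036 ] [0.5985 0.3402 0.036 ]
flap tip top [0.593  0.0835 0.051 ] [0.5854 0.0768 0.036 ] [0.5994 0.1011 0.036 ]
neckcorner scene L back [ 0.5423 -0.2348  0.08  ]
R back [ 0.4786 -0.2251  0.08  ]
R front [ 0.4888 -0.1939  0.08  ]
L front [ 0.5457 -0.2113  0.08  ]
bl [ 0.4869 -0.2048  0.08  ]
br [ 0.5432 -0.2178  0.08  ]
fr [ 0.5385 -0.2521  0.08  ]
fl [ 0.4805 -0.2398  0.08  ]
blue dot [ 0.5337 -0.4186  0.0767]
cup side top [ 0.373  -0.0778  0.0653]
jarlid [ 0.633  -0.3048  0.075 ]
cup [ 0.366  -0.1075  0.085 ] [ 0.3714 -0.0999  0.085 ]
bottle nozzle [ 0.7437 -0.1789  0.19  ]
```

```bash
cat >> h.py <<'E'
def cloud(c):
    f=240/np.tan(np.radians(float(c['fov_y']))/2); v,u=np.mgrid[:480,:640]; z=c['z_map']
    P=np.stack([(u-c['cx'])/f*z,(v-c['cy'])/f*z,z,np.ones_like(z)],-1)@np.asarray(c['cam_to_world']).T
    P[z==0]=np.nan; return P[...,:3]
E
python3 - <<'E'
from h import *
np.set_printoptions(precision=4,suppress=True)
for t in ['scene0','side0']:
    c=ld(t);P=cloud(c).reshape(-1,3);P=P[~np.isnan(P[:,0])]
    box=lambda x0,x1,y0,y1,z0,z1:P[(P[:,0]>x0)&(P[:,0]<x1)&(P[:,1]>y0)&(P[:,1]<y1)&(P[:,2]>z0)&(P[:,2]<z1)]
    print(t,'table z',np.median(box(.45,.6,-.16,-.12,-.03,.03)[:,2]),'floor z',np.median(box(.53,.57,-.06,0.03,-.03,.03)[:,2]))
    n=box(.46,.57,-.27,-.17,.068,.1); r=cv2.minAreaRect(n[:,:2].astype(np.float32)*1000); print('neck',r,len(n),np.median(n[:,2]))
    m=box(.42,.62,-.30,-.14,.03,.1); print('mould',cv2.minAreaRect(m[:,:2].astype(np.float32)*1000))
    for nm,w in [('-y wall',box(.58,.62,-.07,.33,.026,.045)),('+y bay wall',box(.45,.49,.12,.33,.026,.045)),('+y in wall',box(.47,.52,-.07,.06,.026,.045))]:
        if len(w)>20:
            k=np.polyfit(w[:,1],w[:,0],1); print(nm,len(w),k,np.median(w[:,2]),w[:,1].min(),w[:,1].max())
    fl=box(.51,.60,.05,.12,.043,.06); print('flap',np.polyfit(fl[:,0],fl[:,1],1),fl.mean(0),fl[:,0].min(),fl[:,0].max())
E
```

```text
scene0 table z 0.0011309304393212205 floor z 0.006829488039603371
neck ((511.5538330078125, -219.8238525390625), (38.846012115478516, 60.83910369873047), 78.06680297851562) 249 0.0800747026567229
mould ((543.888916015625, -229.74273681640625), (94.49791717529297, 184.60507202148438), 71.6219482421875)
-y wall 826 [-0.0281  0.6066] 0.03581075432851821 -0.06913041126442476 0.32887087200988613
+y bay wall 402 [-0.0298  0.4803] 0.03514573957345146 0.12014282978133384 0.3298782848685478
+y in wall 203 [-0.0286  0.5006] 0.03585969565079694 -0.06823876308367605 0.05994541555738059
flap [0.0277 0.0689] [0.5517 0.0842 0.0513] 0.5107820195465463 0.5944587037372396
side0 table z 0.0013319317861796298 floor z 0.007567833191509665
neck ((511.1265563964844, -224.67849731445312), (41.01396560668945, 58.29791259765625), 76.8406982421875) 256 0.08013657526093643
mould ((542.692138671875, -234.63502502441406), (92.94004821777344, 182.45587158203125), 73.56169891357422)
-y wall 278 [-0.0297  0.6026] 0.035815577719004565 -0.06863753705197118 0.3290602734865882
+y bay wall 94 [-0.0335  0.4774] 0.036402848144936883 0.12016860687098907 0.32977919575724357
+y in wall 96 [-0.031   0.4968] 0.0364212981115557 -0.06959514988620841 0.05954812451436364
flap [0.0474 0.0534] [0.5512 0.0796 0.0506] 0.5104624492538518 0.5973309273576338
```

The lane heading is about 91.7° and its centreline is x≈0.5516−0.029·y, with the gate at y≈0.081. The mould is at about (0.511,−0.222), with its x axis at about −12°. I'll write a helper that converts targets to move units, then move to a wrist look pose.

```bash
cat >> h.py <<'E'
from scipy.spatial.transform import Rotation as Ro
def to(p,yawdeg):
    o=robot.observe(); R0=Ro.from_euler('xyz',o['tool_rot']); R1=Ro.from_euler('xyz',[np.pi,0,np.radians(yawdeg)])
    w=(R0.inv()*R1).as_rotvec()/(np.pi/2); t=R0.inv().apply(np.array(p)-o['tool_pos'])/.3
    print('t',round(o['time'],2),'pos',np.round(o['tool_pos'],4),'rot',np.round(np.degrees(o['tool_rot']),2),'F',np.round(o['contact_force'],1),'op',round(o['opening'],4))
    print('row',np.round(w,3),np.round(t,3))
E
python3 -c "
from h import *
to([.42,-.20,.25],-12)"
```

```text
t 0.15 pos [ 0.2287 -0.4723  0.2262] rot [-1.7994e+02 -1.0000e-02  2.5830e+01] F [ 0.7 -0.  -0.3] op 0.0913
row [-0.001  0.     0.42 ] [ 0.97  -0.539 -0.079]
```

Emit:
arm_command([
  [[0,0,0.1,0.2,-0.11,-0.08,1],[0,0,0.2,0.4,-0.22,-0.08,1],[0,0,0.3,0.6,-0.33,-0.08,1],[0,0,0.38,0.8,-0.44,-0.08,1],[0,0,0.42,0.97,-0.54,-0.08,1],[0,0,0.42,0.97,-0.54,-0.08,1],[0,0,0.42,0.97,-0.54,-0.08,1],[0,0,0.42,0.97,-0.54,-0.08,1]],
])

```text
time: 0.95
tool_pos: [0.4223, -0.1953, 0.2507]
tool_rot: [-3.14, -0.001, -0.202]
contact_force: [0.2, -1.2, 0.5]
opening: 0.0919
```

```bash
python3 -c "
from h import *
to([.42,-.20,.25],-12); cap('wrist','w1')"
```

```text
t 0.95 pos [ 0.4223 -0.1953  0.2507] rot [-1.799e+02 -3.000e-02 -1.159e+01] F [ 0.2 -1.2  0.5] op 0.0919
row [-0.001 -0.     0.005] [-0.004  0.017  0.002]
```

View pics/w1.png

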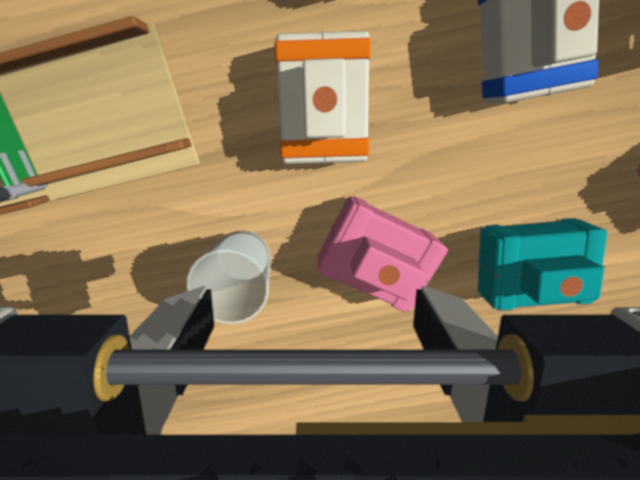

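The wrist view shows the orange mould's neck top with corners near (305,60), (344,60), (345,136) and (306,136), and the dot at (325,99). The mould lies almost exactly along the image vertical.

Run:
```python
from h import *
np.set_printoptions(precision=4,suppress=True)
c=ld('w1'); s=ld('scene0')
a=[ray(c,*p,.08) for p in [(305.5,60),(344,60),(345,136),(306,136)]]
print(np.array(a)); print(np.degrees(np.arctan2(*(a[0]-a[3])[1::-1])),np.degrees(np.arctan2(*(a[1]-a[2])[1::-1])),np.mean(a,0),ray(c,325,99,.08),tri(c,(325,99),s,(302.5,214.2)))
P=cloud(c).reshape(-1,3);P=P[~np.isnan(P[:,0])]
box=lambda x0,x1,y0,y1,z0,z1:P[(P[:,0]>x0)&(P[:,0]<x1)&(P[:,1]>y0)&(P[:,1]<y1)&(P[:,2]>z0)&(P[:,2]<z1)]
n=box(.46,.57,-.27,-.17,.07,.1); print(cv2.minAreaRect(n[:,:2].astype(np.float32)*1000),np.median(n[:,2]))
for w in (box(.58,.63,-.07,.1,.026,.045),box(.48,.53,-.08,.06,.026,.045)): print(len(w),np.polyfit(w[:,1],w[:,0],1),w[:,1].min(),w[:,1].max())
to([.5115,-.222,.15],-12)
```

```text
[[ 0.544  -0.2162  0.08  ]
 [ 0.538  -0.2455  0.08  ]
 [ 0.4816 -0.2361  0.08  ]
 [ 0.4881 -0.2047  0.08  ]]
-11.559787184498415 -9.377427322352954 [ 0.5129 -0.2256  0.08  ] [ 0.513  -0.2255  0.08  ] [ 0.5113 -0.2246  0.0758]
((513.037109375, -224.92022705078125), (33.71101379394531, 60.18320083618164), 79.73970031738281) 0.07975658802492663
1899 [-0.0329  0.6056] -0.06997367902904389 0.05513620084719967
1383 [-0.029   0.4999] -0.07993047592226898 0.05986140502752113
t 1.0 pos [ 0.4213 -0.1974  0.2506] rot [-179.98    0.01  -11.66] F [ 0.1 -0.8  0. ] op 0.0919
row [-0.     0.     0.004] [0.311 0.02  0.335]
```

```bash
python3 -c "
from h import *
to([.5125,-.2245,.12],-10.5);to([.5125,-.2245,.052],-10.5)"
```

```text
t 1.0 pos [ 0.4213 -0.1974  0.2506] rot [-1.7998e+02  1.0000e-02 -1.1660e+01] F [ 0.1 -0.8  0. ] op 0.0919
row [-0.     0.    -0.013] [0.316 0.027 0.435]
t 1.0 pos [ 0.4213 -0.1974  0.2506] rot [-1.7998e+02  1.0000e-02 -1.1660e+01] F [ 0.1 -0.8  0. ] op 0.0919
row [-0.     0.    -0.013] [0.316 0.027 0.662]
```

Emit:
arm_command([
  [[0,0,-0.01,0.1,0.01,0,1],[0,0,-0.01,0.2,0.02,0.08,1],[0,0,-0.01,0.3,0.02,0.22,1],[0,0,-0.01,0.315,0.02,0.36,1],[0,0,-0.01,0.315,0.02,0.43,1],[0,0,-0.01,0.315,0.02,0.43,1],[0,0,-0.01,0.315,0.02,0.43,1],[0,0,-0.01,0.315,0.02,0.43,1]],
])

```text
time: 1.8
tool_pos: [0.5119, -0.2267, 0.1236]
tool_rot: [3.14, -0.003, -0.194]
contact_force: [-0.2, -0.7, 0.8]
opening: 0.0917
```

```bash
python3 -c "
from h import *
cap('wrist','w2');cap('scene','s2');to([.5125,-.2245,.052],-10.5)"
```

```text
t 1.9 pos [ 0.5119 -0.2263  0.1236] rot [179.92  -0.19 -11.1 ] F [-0.4  0.5 -0.7] op 0.0918
row [ 0.001 -0.002 -0.007] [ 0.    -0.007  0.239]
```

View pics/w2.png

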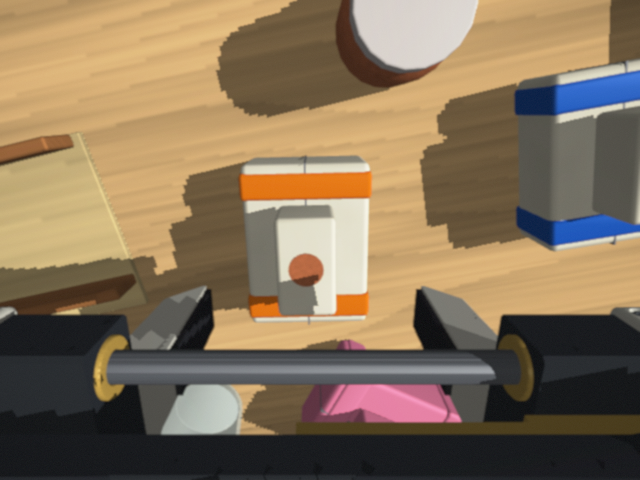

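View pics/s2.png

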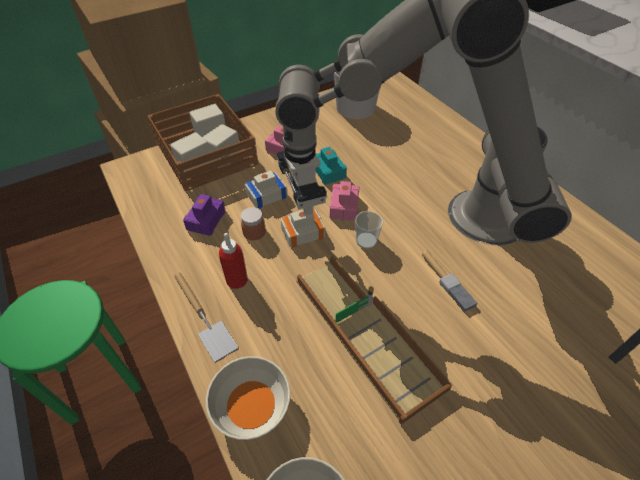

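The wrist view shows the neck between the open fingers with the dot at (306,270), the jar at (405,30) and blue at (580,160), all clear. I'll check the dot position once more.

Run:
```python
from h import *
np.set_printoptions(precision=4,suppress=True)
c=ld('w2')
print(ray(c,306,270,.08), tri(c,(306,270),ld('w1'),(325,99)))
P=cloud(c).reshape(-1,3);P=P[~np.isnan(P[:,0])]
n=P[(P[:,0]>.46)&(P[:,0]<.57)&(P[:,1]>-.27)&(P[:,1]<-.17)&(P[:,2]>.07)&(P[:,2]<.09)]; print(cv2.minAreaRect(n[:,:2].astype(np.float32)*1000),np.median(n[:,2]))
```

```text
[ 0.513  -0.2249  0.08  ] [ 0.5131 -0.2252  0.0805]
((513.3991088867188, -224.7325439453125), (33.90629577636719, 60.094539642333984), 79.89036560058594) 0.07969097115288869
```

Emit:
arm_command([
  [[0,0,-0.01,0.003,-0.005,0.08,1],[0,0,-0.01,0.003,-0.005,0.16,1],[0,0,-0.01,0.003,-0.005,0.24,1],[0,0,-0.01,0.003,-0.005,0.24,1],[0,0,-0.01,0.003,-0.005,0.24,-1],[0,0,-0.01,0.003,-0.005,0.24,-1],[0,0,-0.01,0.003,-0.005,0.24,-1],[0,0,-0.01,0.003,-0.005,0.24,-1]],
], grip_force=25)

```text
time: 2.7
tool_pos: [0.513, -0.2244, 0.0508]
tool_rot: [3.141, -0.002, -0.177]
contact_force: [0.0, -0.2, 0.5]
opening: 0.0643
```

Emit:
arm_command([
  [[0,0,0,0,0,0,-1],[0,0,0,0,0,0,-1],[0,0,0,0,0,0,-1]],
])

```text
time: 3.0
tool_pos: [0.5125, -0.2242, 0.0498]
tool_rot: [3.141, -0.0, -0.178]
contact_force: [-0.2, -0.1, 1.1]
opening: 0.0405
```

Emit:
arm_command([
  [[0,0,0,0,0,0,-1],[0,0,0,0,0,0,-1],[0,0,0,0,0,0,-1]],
])

```text
time: 3.3
tool_pos: [0.5125, -0.2238, 0.0497]
tool_rot: [-3.141, 0.0, -0.177]
contact_force: [0.4, 2.4, 1.8]
opening: 0.0341
```

Emit:
arm_command([
  [[0,0,0,0,0,-0.03,-1],[0,0,0,0,0,-0.08,-1],[0,0,0,0,0,-0.15,-1],[0,0,0,0,0,-0.23,-1],[0,0,0,0,0,-0.3,-1],[0,0,0,0,0,-0.34,-1],[0,0,0,0,0,-0.35,-1],[0,0,0,0,0,-0.35,-1]],
])

```text
time: 4.1
tool_pos: [0.5121, -0.2241, 0.1542]
tool_rot: [-3.142, 0.001, -0.178]
contact_force: [-0.9, 0.7, -8.8]
opening: 0.0339
```

```bash
python3 -c "
from h import *
to([.552,-.005,.16],91.7);cap('scene','s3')"
```

```text
t 4.1 pos [ 0.5121 -0.2241  0.1542] rot [-1.800e+02  5.000e-02 -1.018e+01] F [-0.9  0.7 -8.8] op 0.0339
row [-1.000e-03  0.000e+00 -1.132e+00] [ 0.002 -0.742 -0.019]
```

View pics/s3.png

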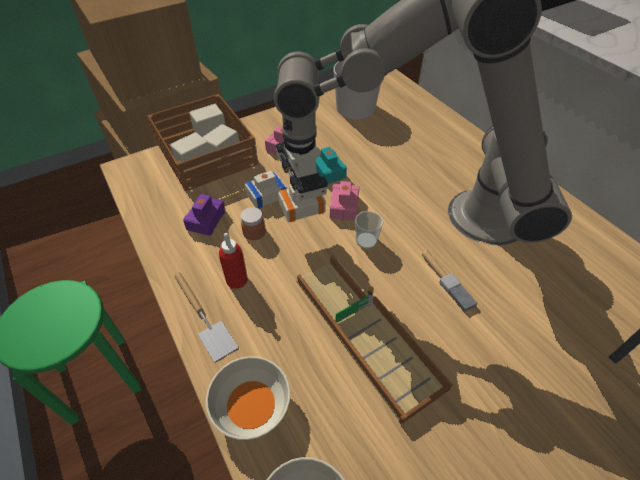

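The mould is held and lifted level: opening is 33.9 mm and the load about 8.8 N. I'll swing it over the lane.

Emit:
arm_command([
  [[0,0,-0.06,0,-0.04,-0.02,-1],[0,0,-0.13,0,-0.12,-0.02,-1],[0,0,-0.2,0,-0.22,-0.02,-1],[0,0,-0.27,0,-0.32,-0.02,-1],[0,0,-0.34,0,-0.42,-0.02,-1],[0,0,-0.41,0,-0.52,-0.02,-1],[0,0,-0.48,0,-0.62,-0.02,-1],[0,0,-0.55,0,-0.7,-0.02,-1]],
])

```text
time: 4.95
tool_pos: [0.5489, -0.0156, 0.1592]
tool_rot: [-3.139, 0.002, 0.692]
contact_force: [0.7, 0.2, -7.4]
opening: 0.0339
```

Emit:
arm_command([
  [[0,0,-0.07,0,0,0,-1],[0,0,-0.14,0,0,0,-1],[0,0,-0.21,0,0,0,-1],[0,0,-0.28,0,0,0,-1],[0,0,-0.35,0,0,0,-1],[0,0,-0.42,0,0,0,-1],[0,0,-0.48,0,0,0,-1],[0,0,-0.52,0,0,0,-1]],
])

```text
time: 5.75
tool_pos: [0.5487, -0.0173, 0.1591]
tool_rot: [-3.139, -0.0, 1.507]
contact_force: [-0.2, 0.1, -6.6]
opening: 0.0337
```

```bash
python3 -c "
from h import *
to([.552,-.003,.10],91.7)"
```

```text
t 5.75 pos [ 0.5487 -0.0173  0.1591] rot [-1.7983e+02 -1.0000e-02  8.6330e+01] F [-0.2  0.1 -6.6] op 0.0337
row [-0.002 -0.    -0.06 ] [0.048 0.008 0.197]
```

Emit:
arm_command([
  [[0,0,-0.05,0.04,0.008,0.05,-1],[0,0,-0.06,0.048,0.008,0.12,-1],[0,0,-0.06,0.048,0.008,0.18,-1],[0,0,-0.06,0.048,0.008,0.2,-1],[0,0,-0.06,0.048,0.008,0.2,-1],[0,0,-0.06,0.048,0.008,0.2,-1]],
])

```text
time: 6.35
tool_pos: [0.5533, -0.0034, 0.101]
tool_rot: [3.141, 0.0, 1.597]
contact_force: [-0.3, -0.8, -7.6]
opening: 0.0342
```

Run:
```python
from h import *
np.set_printoptions(precision=4,suppress=True)
to([.552,-.003,.057],91.7)
c=cap('wrist','w4');s=cap('side','d4')
for n,c in (('w',c),('side',s)):
    P=cloud(c).reshape(-1,3);P=P[~np.isnan(P[:,0])]
    box=lambda x0,x1,y0,y1,z0,z1:P[(P[:,0]>x0)&(P[:,0]<x1)&(P[:,1]>y0)&(P[:,1]<y1)&(P[:,2]>z0)&(P[:,2]<z1)]
    for w in (box(.57,.63,-.09,.07,.028,.043),box(.57,.63,.1,.33,.028,.043),box(.48,.53,-.09,.06,.028,.043),box(.45,.49,.1,.33,.028,.043)):
        if len(w)>20: print(n,len(w),np.polyfit(w[:,1],w[:,0],1),w[:,1].min(),w[:,1].max())
    fl=box(.51,.60,.05,.12,.045,.06); print('flap',len(fl),fl.mean(0) if len(fl) else 0)
```

```text
t 6.35 pos [ 0.5533 -0.0034  0.101 ] rot [179.98   0.01  91.52] F [-0.3 -0.8 -7.6] op 0.0342
row [ 0.     0.    -0.002] [ 0.001 -0.004  0.147]
w 1709 [-0.0667  0.6086] -0.04358144308268469 0.06999322455568224
w 1445 [-0.0333  0.6065] 0.10015995091180008 0.13589891737455667
w 1241 [0.0138 0.4983] -0.04477383415849548 0.059939796785992865
w 1129 [-0.0271  0.4808] 0.10001135367716574 0.13278908326511377
flap 1985 [0.5512 0.0769 0.0534]
side 54 [-0.0222  0.6047] -0.07855116844233523 -0.0006453626121161182
side 112 [-0.034  0.497] -0.08455901746125849 0.05842589513973229
side 103 [-0.0324  0.4771] 0.10069660569503358 0.3294225562209119
flap 5 [0.5129 0.0779 0.0533]
```

View pics/w4.png

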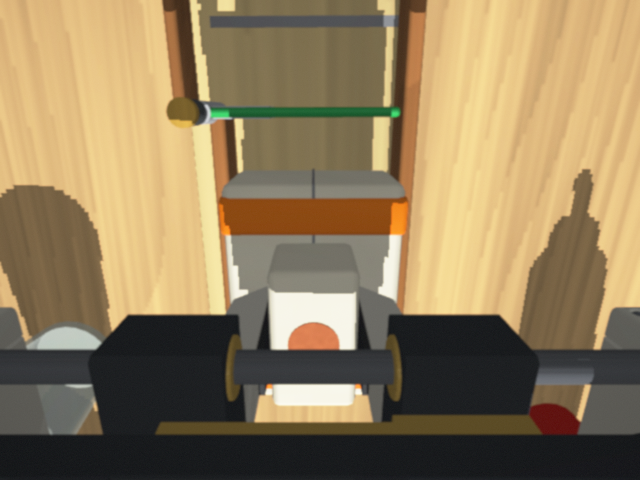

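View pics/d4.png

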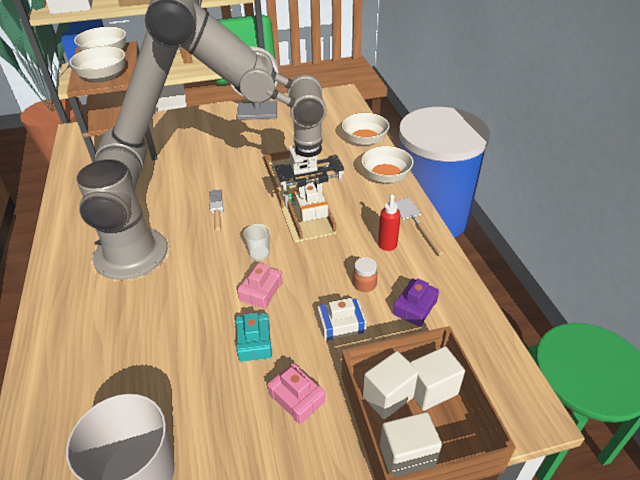

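The wrist view shows the mould squared up between the walls. The gate line is at row 113, with the post at (183,112) and the flap tip at (397,113), and the mould's front edge is about 60 px short of it. I'll check the lateral centring.

Run:
```python
from h import *
np.set_printoptions(precision=4,suppress=True)
c=ld('w4')
img=cv2.imread('pics/w4.png')
cv2.imwrite('pics/w4c.png',cv2.resize(img[80:240,150:430],(800,457),interpolation=cv2.INTER_CUBIC))
print('post',ray(c,183,112,.081),'tip',ray(c,398,112,.054))
```

```text
post [0.4941 0.0778 0.081 ] tip [0.5936 0.0804 0.054 ]
```

View pics/w4c.png

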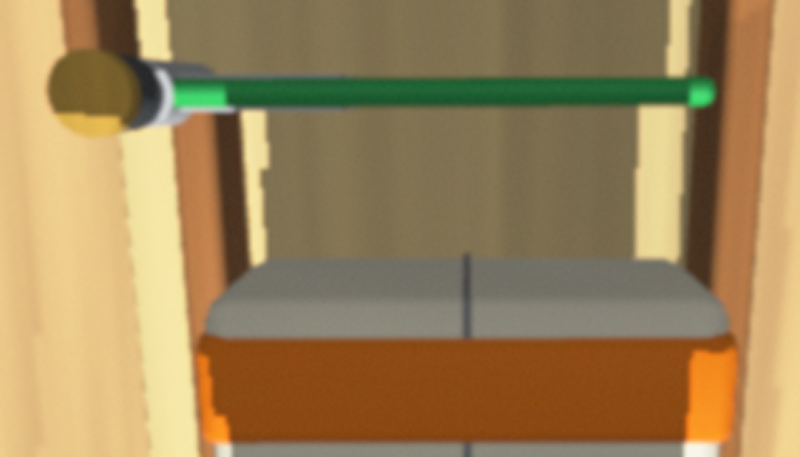

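Run:
```python
from h import *
np.set_printoptions(precision=4,suppress=True)
c=ld('w4')
a=ray(c,225.3,143,.036);b=ray(c,402.7,143,.036);print(a,b,(a+b)/2)
a=ray(c,236,160.5,.006);b=ray(c,392,160.5,.006);print(a,b,(a+b)/2)
m=[ray(c,150+u/2.857,80+v/2.857,.101-.0497+.045) for u,v in ((205,330),(732,330))];print('mould front top',m,(m[0]+m[1])/2)
to([.552,-.003,.057],91.7)
```

```text
[0.5021 0.0614 0.036 ] [0.6015 0.064  0.036 ] [0.5518 0.0627 0.036 ]
[0.502  0.0481 0.006 ] [0.6025 0.0507 0.006 ] [0.5523 0.0494 0.006 ]
mould front top [array([0.5128, 0.0445, 0.0963]), array([0.5914, 0.0466, 0.0963])] [0.5521 0.0455 0.0963]
t 6.45 pos [ 0.5536 -0.0034  0.1016] rot [179.9    0.02  91.52] F [ 0.4 -0.8 -7.3] op 0.034
row [ 0.001  0.    -0.002] [ 0.002 -0.006  0.149]
```

Relative to the walls in the same view, the mould is centred to within about 1 mm. I'll lower it and release it.

Emit:
arm_command([
  [[0,0,0,0,0,0.05,-1],[0,0,0,0,0,0.09,-1],[0,0,0,0,0,0.12,-1],[0,0,0,0,0,0.135,-1],[0,0,0,0,0,0.145,-1],[0,0,0,0,0,0.15,-1],[0,0,0,0,0,0.15,-1],[0,0,0,0,0,0.15,-1]],
])

```text
time: 7.25
tool_pos: [0.5533, -0.0033, 0.0561]
tool_rot: [3.141, 0.0, 1.598]
contact_force: [0.5, 1.1, -6.2]
opening: 0.0339
```

Emit:
arm_command([
  [[0,0,0,0,0,0.003,-1],[0,0,0,0,0,0.004,-1],[0,0,0,0,0,0.004,0.7],[0,0,0,0,0,0.004,0.7],[0,0,0,0,0,0.004,0.7],[0,0,0,0,0,0.004,0.7],[0,0,0,0,0,0.004,0.7],[0,0,0,0,0,0.004,0.7]],
])

```text
time: 8.05
tool_pos: [0.553, -0.0033, 0.0545]
tool_rot: [3.142, 0.0, 1.597]
contact_force: [0.2, 0.2, -0.3]
opening: 0.0763
```

Emit:
arm_command([
  [[0,0,0,0,0,-0.05,0.7],[0,0,0,0,0,-0.15,0.7],[0,0,0,0,0,-0.25,0.7],[0,0,0,-0.1,0,-0.3,0.7],[0,0,0,-0.2,0,-0.3,0.7],[0,0,0,-0.31,0,-0.3,0],[0,0,0,-0.31,0,-0.3,-0.3],[0,0,0,-0.31,0,-0.3,-0.3]],
])

```text
time: 8.85
tool_pos: [0.5552, -0.0966, 0.1444]
tool_rot: [-3.141, -0.0, 1.596]
contact_force: [-0.2, 0.9, -0.2]
opening: 0.0587
```

```bash
python3 -c "
from h import *
cap('wrist','w5');cap('scene','s5');to([.556,-.105,.04],91.7)"
```

```text
t 8.95 pos [ 0.5552 -0.0954  0.1443] rot [-1.7997e+02 -3.0000e-02  9.1550e+01] F [ 0.1 -0.3 -1. ] op 0.0504
row [-0.    -0.    -0.002] [-0.032  0.002  0.348]
```

View pics/w5.png

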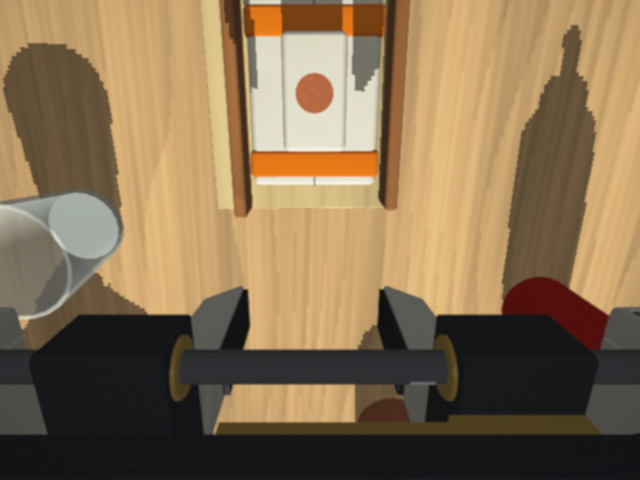

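View pics/s5.png

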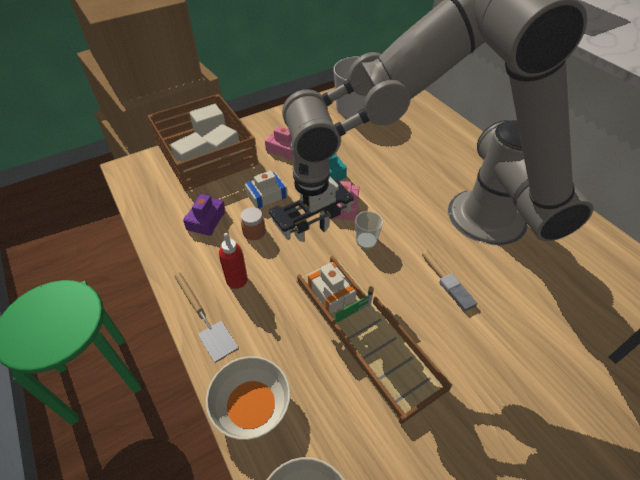

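The mould stands flat and lengthwise between the walls, with the dot at wrist (314,93) and its rear end at row 185. The gate is still shut, and the cup, bottle, jar and blue mould are untouched. I'll check the bottle position and the mould offset before lowering the fingers behind it.

Run:
```python
from h import *
np.set_printoptions(precision=4,suppress=True)
c=ld('w5'); print('dot',ray(c,314,93,.086),'rear',ray(c,314,184,.045))
P=cloud(ld('side0')).reshape(-1,3);P=P[~np.isnan(P[:,0])]
q=P[(P[:,2]>.1)&(P[:,2]<.2)&(P[:,0]>.65)&(P[:,0]<.85)&(P[:,1]>-.3)&(P[:,1]<-.1)];print(q.min(0),q.max(0))
to([.5545,-.097,.036],91.6)
```

```text
dot [ 0.5532 -0.0045  0.086 ] rear [ 0.5546 -0.0598  0.045 ]
[ 0.7161 -0.2023  0.1001] [ 0.7717 -0.1479  0.1904]
t 8.95 pos [ 0.5552 -0.0954  0.1443] rot [-179.97   -0.03   91.55] F [ 0.1 -0.3 -1. ] op 0.0504
row [-0.    -0.    -0.001] [-0.005 -0.002  0.361]
```

Emit:
arm_command([
  [[0,0,0,0,0,0.08,-0.3],[0,0,0,0,0,0.17,-0.3],[0,0,0,0,0,0.26,-0.3],[0,0,0,0,0,0.33,-0.3],[0,0,0,0,0,0.36,-0.3],[0,0,0,0,0,0.36,-0.3]],
])

```text
time: 9.55
tool_pos: [0.5548, -0.0952, 0.0355]
tool_rot: [-3.139, -0.001, 1.599]
contact_force: [0.3, -0.3, 0.6]
opening: 0.0318
```

```bash
python3 -c "
from h import *
to([.547,.11,.036],91.6);cap('scene','s6')"
```

```text
t 9.55 pos [ 0.5548 -0.0952  0.0355] rot [-1.7987e+02 -5.0000e-02  9.1590e+01] F [ 0.3 -0.3  0.6] op 0.0318
row [-0.001 -0.001 -0.   ] [ 0.684 -0.007 -0.001]
```

View pics/s6.png

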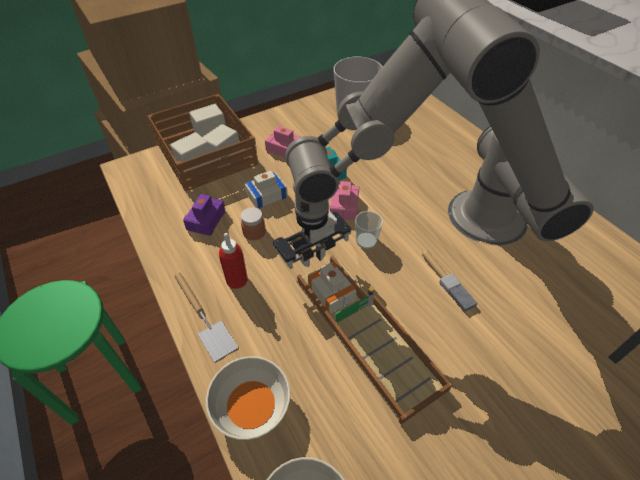

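The fingers are down behind the mould, clear of the cup and walls. I'll start pushing slowly.

Emit:
arm_command([
  [[0,0,0,0.03,0,0,-0.3],[0,0,0,0.06,0,0,-0.3],[0,0,0,0.09,0,0,-0.3],[0,0,0,0.12,0,0,-0.3],[0,0,0,0.15,0,0,-0.3],[0,0,0,0.18,0,0,-0.3],[0,0,0,0.21,0,0,-0.3],[0,0,0,0.24,0,0,-0.3]],
])

```text
time: 10.4
tool_pos: [0.5548, -0.0259, 0.0374]
tool_rot: [3.139, 0.004, 1.599]
contact_force: [4.2, -13.6, 2.3]
opening: 0.0324
```

```bash
python3 -c "
from h import *
to([.547,.11,.036],91.6);cap('scene','s7');cap('wrist','w7')
import cv2
a=cv2.imread('pics/s7.png')[200:420,250:460];b=cv2.imread('pics/w7.png')
cv2.imwrite('pics/c7.png',np.hstack([cv2.resize(a,(400,420)),cv2.resize(b,(400,420))]))"
```

```text
t 10.4 pos [ 0.5548 -0.0259  0.0374] rot [179.82   0.25  91.62] F [  4.2 -13.6   2.3] op 0.0324
row [0.002 0.003 0.   ] [ 0.454 -0.013  0.003]
```

View pics/c7.png

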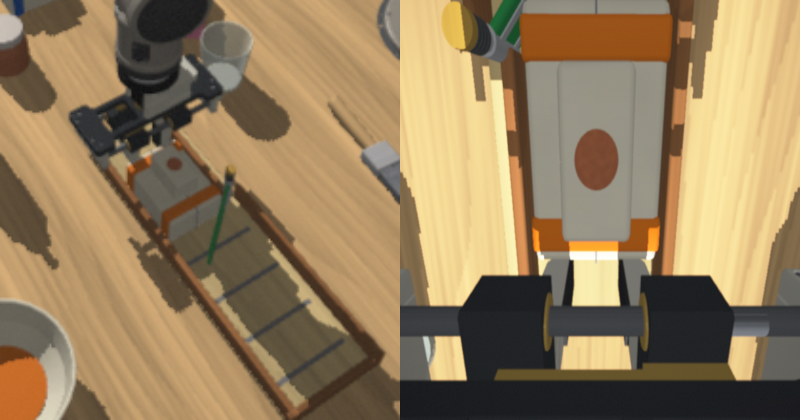

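The gate is open and the mould is flat at the threshold, leaning lightly on the right wall. Continuing.

Emit:
arm_command([
  [[0,0,0,0.03,-0.001,0,-0.3],[0,0,0,0.06,-0.002,0,-0.3],[0,0,0,0.09,-0.003,0,-0.3],[0,0,0,0.12,-0.004,0,-0.3],[0,0,0,0.15,-0.005,0,-0.3],[0,0,0,0.18,-0.006,0,-0.3],[0,0,0,0.21,-0.007,0,-0.3],[0,0,0,0.24,-0.008,0,-0.3]],
])

```text
time: 11.3
tool_pos: [0.5506, 0.0475, 0.0374]
tool_rot: [3.138, 0.002, 1.597]
contact_force: [3.0, -7.0, 2.3]
opening: 0.0322
```

```bash
python3 -c "
from h import *
to([.547,.13,.036],91.6);cap('scene','s8');cap('wrist','w8')
import cv2
a=cv2.imread('pics/s8.png')[200:420,250:460];b=cv2.imread('pics/w8.png')
cv2.imwrite('pics/c8.png',np.hstack([cv2.resize(a,(400,420)),cv2.resize(b,(400,420))]))"
```

```text
t 11.3 pos [0.5506 0.0475 0.0374] rot [1.798e+02 9.000e-02 9.151e+01] F [ 3.  -7.   2.3] op 0.0322
row [ 0.002  0.001 -0.001] [ 0.275 -0.005  0.004]
```

View pics/c8.png

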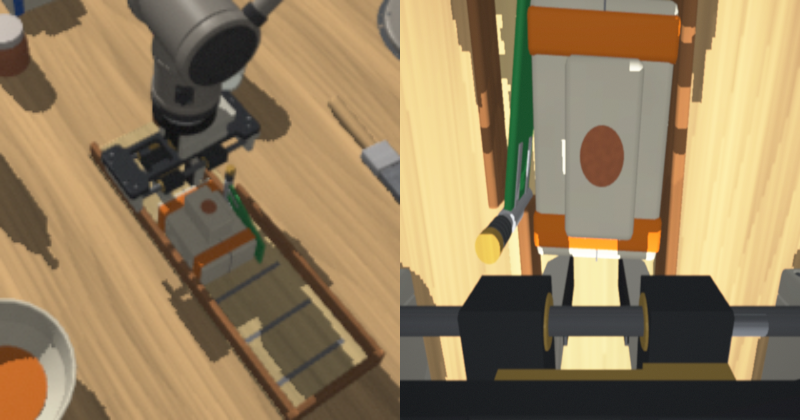

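The mould is half-way through and flat, with the flap leaning along its left side. Continuing into the bay.

Emit:
arm_command([
  [[0,0,0,0.03,0,0,-0.3],[0,0,0,0.06,0,0,-0.3],[0,0,0,0.09,0,0,-0.3],[0,0,0,0.12,0,0,-0.3],[0,0,0,0.15,0,0,-0.3],[0,0,0,0.18,0,0,-0.3],[0,0,0,0.21,0,0,-0.3],[0,0,0,0.24,0,0,-0.3]],
])

```text
time: 12.2
tool_pos: [0.548, 0.1192, 0.037]
tool_rot: [3.14, 0.001, 1.597]
contact_force: [1.3, -5.7, 2.2]
opening: 0.0323
```

```bash
python3 -c "
from h import *
to([.547,.19,.036],91.6);cap('scene','s9');cap('wrist','w9')
import cv2
a=cv2.imread('pics/s9.png')[200:420,250:460];b=cv2.imread('pics/w9.png')
cv2.imwrite('pics/c9.png',np.hstack([cv2.resize(a,(400,420)),cv2.resize(b,(400,420))]))"
```

```text
t 12.2 pos [0.548  0.1192 0.037 ] rot [1.799e+02 7.000e-02 9.152e+01] F [ 1.3 -5.7  2.2] op 0.0323
row [ 0.001  0.001 -0.001] [0.236 0.003 0.003]
```

View pics/c9.png

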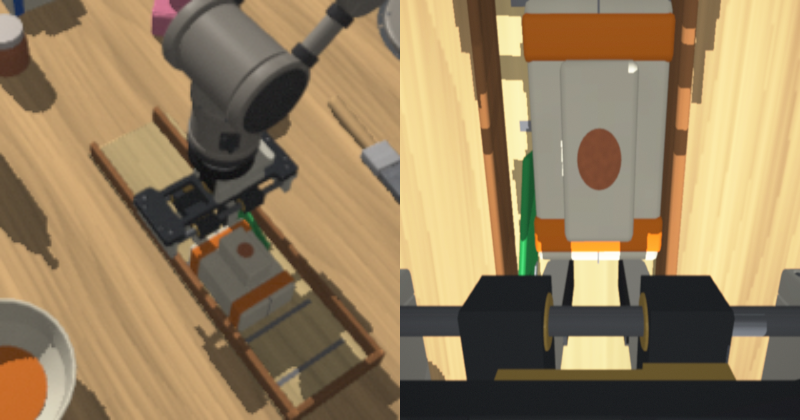

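Emit:
arm_command([
  [[0,0,0,0.03,0,0,-0.3],[0,0,0,0.06,0,0,-0.3],[0,0,0,0.09,0,0,-0.3],[0,0,0,0.12,0,0,-0.3],[0,0,0,0.15,0,0,-0.3],[0,0,0,0.18,0,0,-0.3],[0,0,0,0.21,0,0,-0.3],[0,0,0,0.24,0,0,-0.3]],
])

```text
time: 13.1
tool_pos: [0.5455, 0.1909, 0.0365]
tool_rot: [3.141, 0.001, 1.598]
contact_force: [1.7, -4.9, 1.6]
opening: 0.0323
```

```bash
python3 -c "
from h import *
to([.547,.19,.036],91.6);cap('scene','s10');c=cap('wrist','w10')
import cv2
a=cv2.imread('pics/s10.png')[200:420,250:460];b=cv2.imread('pics/w10.png')
cv2.imwrite('pics/c10.png',np.hstack([cv2.resize(a,(400,420)),cv2.resize(b,(400,420))]))"
```

```text
t 13.1 pos [0.5455 0.1909 0.0365] rot [1.7999e+02 8.0000e-02 9.1530e+01] F [ 1.7 -4.9  1.6] op 0.0323
row [ 0.     0.001 -0.001] [-0.003  0.005  0.002]
```

View pics/c10.png

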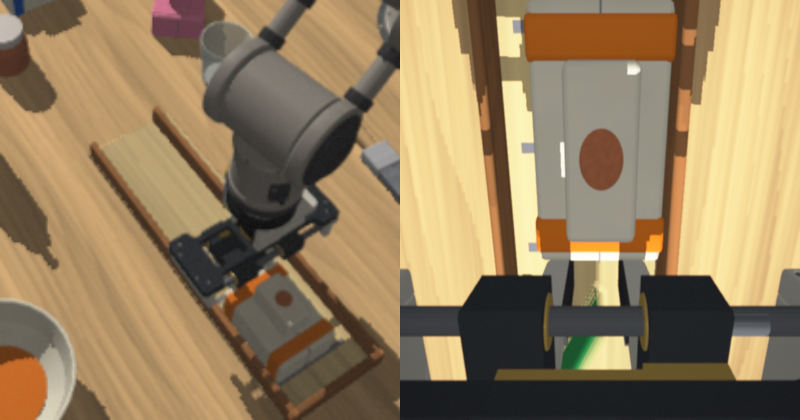

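The mould is in the bay with its rear about 118 mm past the gate, and the flap is behind the fingers. I'll ease the pressure, lift straight out and let the gate swing.

Emit:
arm_command([
  [[0,0,0,-0.01,0,0,-0.3],[0,0,0,-0.012,0,-0.02,-0.3],[0,0,0,-0.012,0,-0.08,-0.3],[0,0,0,-0.012,0,-0.16,-0.3],[0,0,0,-0.012,0,-0.26,-0.3],[0,0,0,-0.012,0,-0.36,-0.3],[0,0,0,-0.012,0,-0.46,-0.3],[0,0,0,-0.012,0,-0.5,-0.3]],
])

```text
time: 14.0
tool_pos: [0.5465, 0.188, 0.1899]
tool_rot: [3.137, -0.001, 1.597]
contact_force: [0.7, -0.3, 0.1]
opening: 0.0322
```

Emit:
arm_command([
  [[0,0,0,-0.1,0,-0.1,-0.3],[0,0,0,-0.25,0,-0.1,-0.3],[0,0,0,-0.4,0,-0.1,-0.3],[0,0,0,-0.5,0,-0.1,-0.3],[0,0,0,-0.5,0,-0.1,-0.3],[0,0,0,-0.5,0,-0.1,-0.3]],
])

```text
time: 14.6
tool_pos: [0.5491, 0.0376, 0.2159]
tool_rot: [-3.14, -0.001, 1.596]
contact_force: [-0.1, 0.3, -0.1]
opening: 0.0323
```

```bash
python3 -c "
from h import *
to([.547,.19,.036],91.6);cap('scene','s11');c=cap('wrist','w11');cap('side','d11')
import cv2
a=cv2.imread('pics/s11.png')[200:420,250:460];b=cv2.imread('pics/w11.png')
cv2.imwrite('pics/c11.png',np.hstack([cv2.resize(a,(400,420)),cv2.resize(b,(400,420))]))"
```

```text
t 14.6 pos [0.5491 0.0376 0.2159] rot [-1.7993e+02 -3.0000e-02  9.1420e+01] F [-0.1  0.3 -0.1] op 0.0323
row [-0.001 -0.    -0.002] [0.508 0.006 0.6  ]
```

View pics/c11.png

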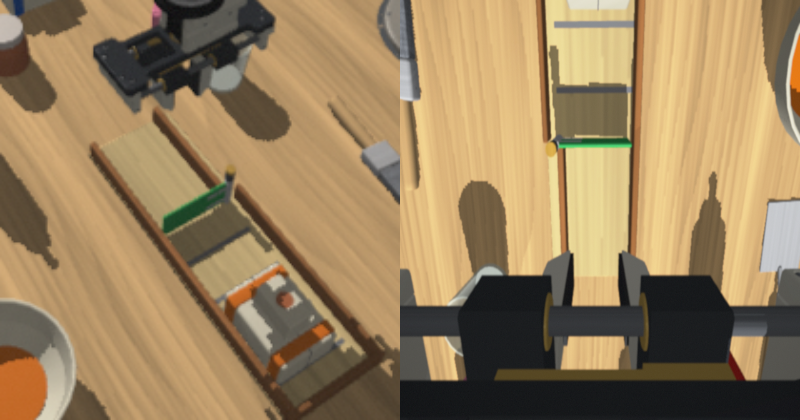

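View pics/d11.png

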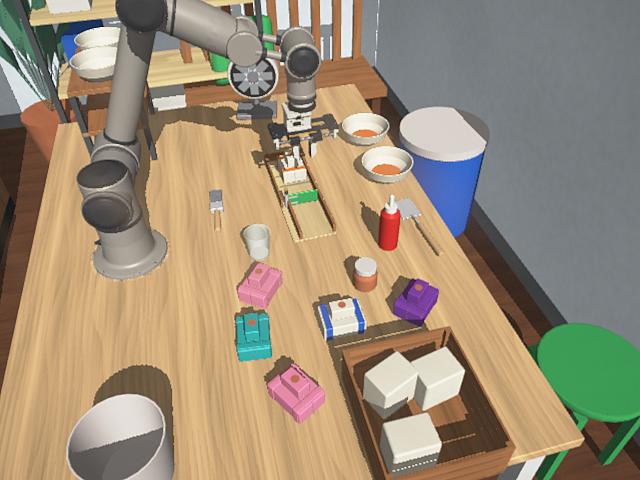

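The gate is shut (wrist line at row 143, straight across) and the mould is flat in the bay. The bystanders are unchanged. One last measurement, then I'll hand in.

Run:
```python
from h import *
np.set_printoptions(precision=4,suppress=True)
c=ld('s11');P=cloud(c).reshape(-1,3);P=P[~np.isnan(P[:,0])]
box=lambda x0,x1,y0,y1,z0,z1:P[(P[:,0]>x0)&(P[:,0]<x1)&(P[:,1]>y0)&(P[:,1]<y1)&(P[:,2]>z0)&(P[:,2]<z1)]
n=box(.45,.62,.15,.34,.077,.1); r=cv2.minAreaRect(n[:,:2].astype(np.float32)*1000); print(r,np.median(n[:,2]),n[:,2].std())
fl=box(.50,.60,.05,.16,.045,.06); print('flap',np.polyfit(fl[:,0],fl[:,1],1),fl.mean(0))
a,b=np.array(ld('side0')['image'],int),np.array(ld('d11')['image'],int)
d=abs(a-b).sum(2)
for k,(u,v,w,h) in dict(cup=(245,225,28,32),jar=(352,258,28,34),bottle=(378,195,24,56),blue=(318,295,50,45)).items(): print(k,d[v:v+h,u:u+w].mean())
robot.hand_in()
```

```text
((546.0167846679688, 260.0667724609375), (34.42643737792969, 60.95084762573242), 1.694319248199463) 0.08656620061053699 0.0024976740334044394
flap [0.0279 0.0686] [0.5473 0.0839 0.0518]
cup 3.267857142857143
jar 3.255252100840336
bottle 3.8132440476190474
blue 3.2395555555555555
the job is handed in; nothing more can be done
```

The orange-strapped mould is flat in the drying bay with the gate shut behind it, and I handed the job in at about 14.7 s. The hand-in gives no verdict, so the results below are my own last checks.

I gripped the mould by its neck, set it flat and lengthwise in the infeed lane, and opened the fingers and moved them clear. With the fingers low behind its rear end, I pushed it along the floor through the gate, then lifted the arm away.

Last checks, from camera images taken just before hand-in:

| Item | Reading | Required |
|---|---|---|
| Mould centre past the gate | about 177 mm | more than 140 mm |
| Mould sideways offset | within a few mm of the lane centre | −30 to +40 mm |
| Neck top height | 86.6 mm (86 expected when flat on the floor) | flat |
| Mould alignment | heading matches the lane's | – |
| Gate flap | straight across the lane, slope unchanged from the start | shut |
| Cup, jar, bottle, blue mould | side-camera image regions essentially unchanged | not moved |
| Contact force on tool | about 0 N | touching nothing |

- **Halfway point:** I saw the mould flat and halfway through the gate, with the flap resting on its side. I did not measure the flap angle directly there.
- **Small disagreement:** before the grasp, the scene and side cameras differed by 4–5 mm. I used the wrist-camera readings for the grasp and the lane fit.

No check failed.

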